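# Load a label roll onto the slanted peg of its stand, under the weighted keeper arm

### The job

Load the yellow label roll onto the roll stand: tip the weighted keeper arm right back until it rests on its stop, hang the yellow roll on the slanted peg, pushed fully home against the flange, then tip the keeper forward again so that it lies down on the roll and holds it. Leave the blue roll and the other things on the desk where they are, with nothing knocked over, and let go of everything.

Things in the scene. Friction and masses are not known exactly. Their poses are not given: they have to be found in the camera images.
- yellow_roll_center (a point): centre (half-way up) of the loose yellow label roll, a rigid ring lying flat on the desk: 64 mm outer diameter, 32 mm wide, with a straight 27 mm core hole; 60 to 130 g. Its z axis is the roll's axis. Two low things stand 10 to 22 mm from it on opposite sides; the fingers fit beside it in the other direction
- blue_roll_center (a point): centre of the blue label roll, same size as the yellow one, lying flat; to be left alone
- peg: slanted round steel peg, fixed. Origin: centre of the front face of the 40 mm round flange at its root, 125 mm above the desk. z axis: along the peg, outwards and up, 55 degrees above the level; y: level, sideways; x: square to the peg, up and back. 18 mm in diameter, so a roll has 4.5 mm play all round. A roll fully home has its centre at z = 16 mm, x = about -4.5 mm
- peg_tip (a point): end of the peg, 52 mm along it from the flange's face, bevelled to 11 mm diameter over the last 6 mm; axes as the peg's
- stand: the grey stand that carries the peg, fixed to the desk. Origin on the desk straight below the peg's origin; z up, x to its back. Base plate 150 x 110 (y) mm, 12 mm high, reaching 87 mm to the front; a post 30 mm wide (y) and 6 mm thick stands 40 mm behind the origin, up to the keeper's hinge; an 18 mm bar runs on from the peg to the post
- keeper (a joint): angle (rad) of the keeper, an 18 mm wide steel strip with a brass weight (80 g in all). 0: lying down, nothing on the peg, its nose barring the peg's end; it then rises at 30 degrees above the level towards the stand's front, and more as the angle grows. About 1.04: upright; 1.6: leaning back on its stop. Damped: it falls by itself in 1 to 2 s, forward below 1.04, back above. About 0.17 when lying on a roll
- keeper_bar (a point): middle of the orange cross bar at the keeper's free end: round, 10 mm in diameter, 60 mm long, level (along the peg's y axis), 92 mm from the hinge axis; it can be pushed from the front or from behind with closed fingers, with 1 to 2 N
- keeper_hinge (a point): middle of the keeper's hinge axis, 138 mm above the desk, parallel to the peg's y axis; fixed to the stand. Axes: x to the stand's back, z up
- pin_tin_center (a point): centre of a round blue-grey tin, 58 mm in diameter, 24 mm high, near the yellow roll; bystander
- puck_tin_center (a point): centre of a round black tin, 68 mm in diameter, 30 mm high, near the yellow roll; bystander
- cup_center (a point): middle (half-way up) of the bowl of a white coffee cup, 83 mm in diameter, 55 mm high, with a handle, standing at the other side of the stand; bystander
- earbud_case_center (a point): centre of a white earbud case, 27 x 58 mm, 40 mm high, standing near the blue roll; bystander
- card_box_center (a point): middle of a closed beech card box, 76 x 130 mm, 77 mm high, standing at one side of the stand with its long side along the stand's front-back direction; bystander

How it is judged:
By the outcome, as a careful person would: the job done as asked, in the order asked, and still so for the second after the job is handed in, with the robot touching nothing.
It also fails if it takes over 67 s, if anything falls off the work surface, if the arm or the gripper's body presses on something with over 40 N, if the wrist force passes 120 N, or if a joint passes its speed limit or range.

### The arm

A 7-joint arm with a two-finger parallel gripper is mounted at the origin on a cart in front of the work surface, level with it; the furniture and walls round the work are solid. World frame = base frame: x ahead of the robot, y to its left, z up, the work surface at z = 0. Lengths are in mm, angles in rad, forces in N, time in s.
With the tool pointing down it reaches from about 400 to 900 mm from the base axis. Payload 5.6 kg.
Tool frame: the origin (TCP) lies midway between the tips of the shut fingers; the grasp point (between the pads) lies 19 mm behind it; z points along the fingers, y is the line along which they close (so a half turn about z gives the same grasp; the last joint's range is limited). The gripper opens to 92 mm and grips with 3 to 60 N. Pads are 20 mm wide; open, the fingers measure 128 mm over their backs; the gripper's body (75 mm by 189 mm) begins 69 mm behind the grasp point.
Start: joints at [1.119, 0.468, -0.012, 1.603, 0.006, 1.071, -0.056], TCP at [258.341, -596.464, 214.592] pointing down, gripper open.
Joint ranges: [-2.53, 2.53], [-0.31, 2.02], [-1.57, 1.55], [0.28, 2.44], [-1.29, 4.43], [0.15, 1.84], [-2.92, 2.92]. Speed limits (rad/s): [2.57, 2.57, 3.14, 3.14, 3.14, 3.14, 3.14].

### API

Orientations are given as a rotation vector (axis times angle).
In Python, from cell import robot, grip, kin, viewer gives the robot as it stands. Calls block until the motion is done:
- robot.movep(position, orientation): joint-space move of the TCP to a pose.
- robot.servo_line(position, feed=150, rotation=None): straight line of the TCP; rotation=None keeps the orientation; feed is the mean speed in mm/s.
- robot.goto_joints(angles): joint-space move.
- grip(opening, newtons=None): opening from 0.0 (shut) to 1.0 (fully open); newtons is the grip in N (None keeps the last); returns when the fingers have stopped.
- robot.hold(seconds).
- kin.ik(position, orientation): joint angles nearest the present ones, or None.
- robot.observe(): the state.
- viewer.read_camera(name): name is "scene" or "top"; returns the picture (400x640x3 uint8, red, green, blue); there is no depth.
- viewer.camera_info(name): a dict with "camera_matrix" (3x3 intrinsics, pixels), "k1" (the pictures are not rectified: a ray, as slopes to the right and down, at radius r is drawn at 1 + k1 r^2 times it, then the intrinsics apply), "R" (3x3) and "t" (3): a world point X has camera coordinates R X + t. Camera axes: x right, y down, z forward; pixel columns grow to the right and rows downward; lengths in mm; the calibration is good to about 2 mm. A picture is of the moment at which its call begins. camera_info takes no time and is no camera call.
A pose or a line that the arm cannot do raises robot.IKError and nothing moves.
- robot.job_done(): hands the job in; it is judged then, once.
Trained networks look in the newest picture that a camera, given by its name, has taken for a name from the list of things; names that differ only in an ending like _2 or _b are one class to them, and where a whole thing is asked for, a point or a joint stands for the part that bears it (a point fixed in the world has none). Each returns a list of dicts, best first, with "confidence" (0 to 1); they miss things now and then, are a little off and sometimes report something else, mostly with a low value. They report only what shows in the picture. A call takes as long as a camera call.
- viewer.silhouettes(name, camera): "mask" (400x640 bool, what is visible of it).
- viewer.pinpoint(name, camera): "at" ([x, y, z] in mm, in the coordinates of the camera as it stood for that picture, good to about 4 mm: a listed point, or the origin of a listed thing).
The state is a dict: "t": time; "joints": joint angles; "joint_velocities": joint speeds; "joint_torque": joint torques, N m; "tcp_pos": TCP position; "tcp_rot": TCP orientation; "contact_force": force on the tool from outside, world axes, zero at the start; "wrist_torque": the same for the moment, N m; "grip_width": opening from 0.0 (shut) to 1.0 (fully open); "grip_force": force on a finger pad.
Only numpy, scipy, OpenCV 4.12 (cv2) and the standard library are available. Lean on these libraries where they do the work, as an engineer would, in place of code of your own. Each camera call takes 0.05 s, during which the arm holds its last target. There are 200 camera calls.

## Working session

There is one attempt and no reset: what is moved stays moved. The work goes in short steps, each a Python script; the robot and the scene stay as the last script left them, time stands still between calls to the robot, and variables do not carry over. Pictures are saved under pics/ and viewed, at most 10 in all, crops included, and the job is handed in when it is done.

```bash
ls; mkdir -p pics; cat > h.py <<'E'
import numpy as np, cv2
from scipy.spatial.transform import Rotation as R
from cell import robot, grip, kin, viewer
def world(cam,p):
    i=viewer.camera_info(cam); return np.array(i["R"]).T@(np.array(p)-np.array(i["t"]))
def proj(cam,X):
    i=viewer.camera_info(cam); c=np.array(i["R"])@np.array(X,float)+np.array(i["t"]); s=c[:2]/c[2]
    s=s*(1+i["k1"]*(s@s)); K=np.array(i["camera_matrix"]); return K[:2,:2]@s+K[:2,2]
def ray(cam,uv):
    i=viewer.camera_info(cam); K=np.array(i["camera_matrix"]); d=np.linalg.solve(K[:2,:2],np.array(uv,float)-K[:2,2]); s=d.copy()
    for _ in range(20): s=d/(1+i["k1"]*(s@s))
    Rm=np.array(i["R"]); return -Rm.T@np.array(i["t"]), Rm.T@np.array([*s,1])
def onz(cam,uv,z):
    o,d=ray(cam,uv); return o+d*(z-o[2])/d[2]
def snap(cam,fn):
    im=viewer.read_camera(cam); cv2.imwrite("pics/"+fn,im[...,::-1]); return im
E
python3 - <<'E'
from h import *
names="yellow_roll_center blue_roll_center peg peg_tip stand keeper_bar keeper_hinge pin_tin_center puck_tin_center cup_center earbud_case_center card_box_center".split()
np.set_printoptions(precision=1,suppress=True)
a=[snap(c,c+"0.png") for c in("scene","top")]
cv2.imwrite("pics/both.png",np.vstack(a)[...,::-1]) 
for n in names:
    for c in("scene","top"):
        for d in viewer.pinpoint(n,c)[:2]: print(n,c,round(d["confidence"],2),world(c,d["at"]))
for c in("scene","top"):
    i=viewer.camera_info(c); print(c,-np.array(i["R"]).T@i["t"],np.array(i["R"])[2])
o=robot.observe();print(o["t"],o["tcp_rot"])
E
```

```text
pics
yellow_roll_center scene 0.86 [ 481.1 -115.2   14. ]
yellow_roll_center top 0.57 [ 470.7 -113.4   17.2]
blue_roll_center scene 0.7 [ 580.1 -304.9   18.2]
blue_roll_center top 0.84 [ 582.5 -302.2   17. ]
peg scene 0.55 [546.2  73.  127.7]
peg top 0.64 [550.3  71.4 123.5]
peg_tip scene 0.5 [ 402.4 -129.1   14.4]
peg_tip scene 0.47 [ 646.9 -348.3   16.2]
peg_tip top 0.7 [557.1  43.7 170.6]
stand scene 0.56 [551.3  70.7  -0.8]
stand top 0.73 [ 586.9 -306.2   14.8]
stand top 0.7 [549.1  77.2  -0.2]
keeper_bar scene 0.95 [567.3  36.1 183.8]
keeper_bar scene 0.35 [ 646.7 -347.5   15.8]
keeper_bar top 0.9 [561.5  41.7 191.3]
keeper_bar top 0.68 [557.9 -89.7  11.8]
keeper_hinge scene 0.76 [535.2 107.  141.1]
pin_tin_center scene 0.87 [ 399.6 -124.    10.4]
pin_tin_center top 0.6 [ 400.5 -125.7   10.2]
pin_tin_center top 0.34 [649.8 140.   24.3]
puck_tin_center scene 0.75 [554.2 -87.5  12.1]
puck_tin_center top 0.6 [552.5 -91.7  13.6]
puck_tin_center top 0.57 [424.1  37.8  38.6]
cup_center scene 0.75 [649.8 141.2  29.7]
cup_center top 0.63 [ 471.1 -115.7   16.9]
cup_center top 0.62 [650.2 138.6  25.5]
earbud_case_center scene 0.64 [551.7  72.1  -0.1]
earbud_case_center scene 0.57 [ 645.2 -348.    18. ]
earbud_case_center top 0.64 [ 643.  -351.4   17.1]
card_box_center scene 0.93 [425.4  35.   38.5]
card_box_center top 0.74 [425.9  36.8  39.7]
card_box_center top 0.48 [ 583.8 -304.9   15.8]
scene [218.2 631.2 495.3] [ 0.4 -0.8 -0.4]
top [ 508.6  -56.1 1142.9] [ 0.  0. -1.]
1.3 [ 3.1  0.6 -0. ]
```

View pics/scene0.png

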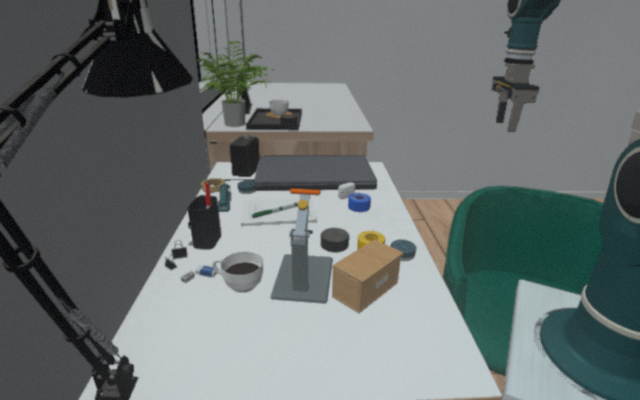

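View pics/top0.png

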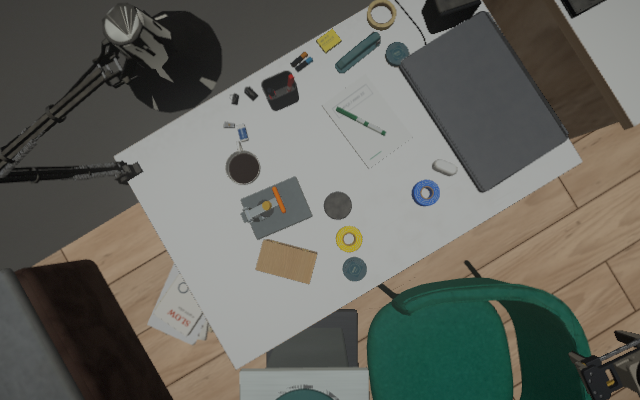

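The top view shows the stand's plate at about (277,208), with the orange bar at (279,201). The yellow roll is at (349,239), between the pin tin (355,269) and the puck tin (338,205). In the scene view the keeper is forward, towards the far side. Next I'll refine the stand pose and the roll position.

```bash
python3 - <<'E'
from h import *
np.set_printoptions(precision=1,suppress=True)
top=cv2.imread("pics/top0.png"); sc=cv2.imread("pics/scene0.png")
def blob(im,lo,hi,box):
    h=cv2.cvtColor(im,cv2.COLOR_BGR2HSV); m=cv2.inRange(h,lo,hi); k=np.zeros_like(m); x0,y0,x1,y1=box; k[y0:y1,x0:x1]=255
    m&=k; return cv2.findNonZero(m)
y=blob(top,(20,90,90),(35,255,255),(330,220,368,258)); (c,r)=cv2.minEnclosingCircle(y); print("yellow",c,r,onz("top",c,32), onz("top",y.reshape(-1,2).mean(0),28))
for im,cam,box in((top,"top",(265,180,295,220)),(sc,"scene",(285,180,325,200))):
    b=blob(im,(3,150,120),(17,255,255),box); rc=cv2.minAreaRect(b); print(cam,"bar",len(b),rc)
    p=cv2.boxPoints(rc); 
    c=b.reshape(-1,2).mean(0); d=cv2.fitLine(b.astype(np.float32),cv2.DIST_L2,0,.01,.01).ravel()[:2]
    w=onz(cam,c,184); w2=onz(cam,c+10*d,184); print(w,np.degrees(np.arctan2(*(w2-w)[[1,0]])))
P={n:[] for n in("peg","peg_tip","keeper_bar","keeper_hinge","stand")}
for k in range(4):
    for c in("scene","top"):
        viewer.read_camera(c)
        for n in P:
            for d in viewer.pinpoint(n,c)[:3]:
                w=world(c,d["at"])
                if np.hypot(*(w[:2]-[550,72]))<70: P[n].append(w)
for n in P: print(n,len(P[n]),np.median(P[n],0),np.std(P[n],0))
m=None
for d in viewer.silhouettes("stand","top"):
    mm=d["mask"].astype(np.uint8); print(d["confidence"],mm.sum(),cv2.minAreaRect(cv2.findNonZero(mm)))
# plate by colour edges
for d in viewer.silhouettes("card_box_center","top")[:1]: 
    rc=cv2.minAreaRect(cv2.findNonZero(d["mask"].astype(np.uint8))); print("box",rc)
    p=cv2.boxPoints(rc); w=np.array([onz("top",q,77) for q in p]); print(w, w.mean(0))
cv2.imwrite("pics/crop1.png",np.hstack([cv2.resize(top[160:260,215:315],(400,400),interpolation=2),cv2.resize(sc[180:310,255:385],(400,400),interpolation=2)]))
print(robot.observe()["t"])
E
```

```text
yellow (348.70001220703125, 238.6999969482422) 13.228093147277832 [ 473.6 -114.6   32. ] [ 473.7 -114.6   28. ]
top bar 117 ((278.6206970214844, 199.44830322265625), (27.311742782592773, 4.201806545257568), 66.80140686035156)
[562.2  38.7 184. ] -157.5758370428532
scene bar 117 ((304.0, 191.0), (4.0, 28.0), 90.0)
[567.4  30.5 184. ] -158.76103510112836
peg 11 [548.4  75.  126.3] [ 5.4  9.9 49.2]
peg_tip 5 [554.8  45.5 170.6] [ 2.7 11.5 67.7]
keeper_bar 9 [561.2  41.1 185.9] [2.5 3.  5.9]
keeper_hinge 8 [531.6 110.1 137.6] [1.3 1.6 1. ]
stand 8 [549.8  72.9   1.6] [ 6.  12.  60.5]
0.8 2814 ((273.7470703125, 208.21176147460938), (45.402671813964844, 66.1152114868164), 67.16634368896484)
0.24 591 ((337.5, 205.0), (27.0, 26.0), 0.0)
box ((286.14337158203125, 260.9504699707031), (55.785247802734375, 33.90868377685547), 14.620874404907227)
[[404.7 105.6  77. ]
 [480.2  85.2  77. ]
 [446.2 -39.5  77. ]
 [371.  -18.9  77. ]] [425.5  33.1  77. ]
3.8
```

View pics/crop1.png

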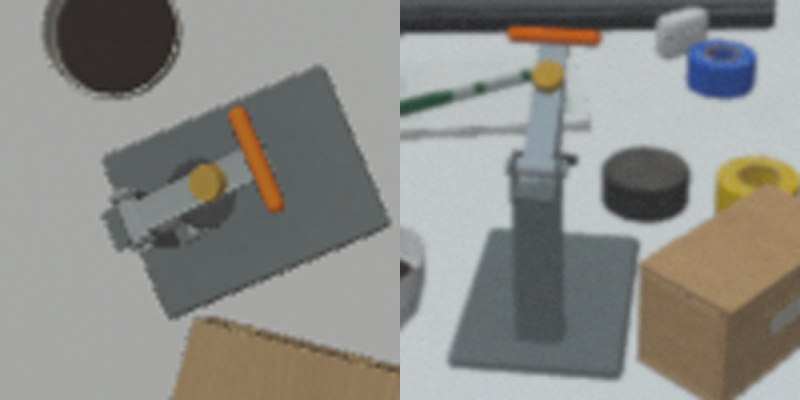

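The crop shows the keeper lying forward (angle 0), and the plate corners are clear. I'll compute the stand frame from the plate corners and the bar, then check IK for the whole plan.

```bash
python3 - <<'E'
from h import *
np.set_printoptions(precision=1,suppress=True)
c=np.array([(320,67),(388,222),(170,317),(105,157)])/4+[215-.4,160-.4]
w=np.array([onz("top",q,12) for q in c])[:,:2]; print(w,w.mean(0),[np.linalg.norm(w[i]-w[i-1]) for i in range(4)])
f=(w[0]+w[1]-w[2]-w[3]); f/=np.linalg.norm(f); print("front",f,np.degrees(np.arctan2(f[1],f[0])),"origin",w.mean(0)-12*f)
a=np.radians(-67.2); f=np.array([np.cos(a),np.sin(a)]); print("from bar, hinge40:",np.array([562.2,38.7])-79.7*f+40*f, "from hinge", np.array([531.6,110.1])+40*f)
F=np.array([*f,0]);U=np.array([0,0,1.])
O=np.array([548.5,74.,125]); zp=F*np.cos(np.radians(55))+U*np.sin(np.radians(55)); yp=np.cross(U,-F)
for s in(1,-1):
    M=np.c_[np.cross(s*yp,-zp),s*yp,-zp]; rv=R.from_matrix(M).as_rotvec()
    for d in(70,16): print(s,"peg",kin.ik(O+zp*d-zp*0,rv))
    M=np.c_[np.cross(s*yp,-U),s*yp,-U]; rv=R.from_matrix(M).as_rotvec()
    for p in((O+F*50)+[0,0,55],O-F*100+[0,0,90]): print(s,"bar",kin.ik(p,rv))
q=np.array([473.6,-114.6]);ax=np.array([553,-90])-[400,-125]; th=np.arctan2(ax[1],ax[0])+np.pi/2
for s in(0,np.pi):
    y=np.array([np.cos(th+s),np.sin(th+s),0]); rv=R.from_matrix(np.c_[np.cross(y,-U),y,-U]).as_rotvec(); print("pick",s,rv,kin.ik([*q,3],rv))
E
```

```text
[[628.2  15.6]
 [532.  -25.3]
 [475.3 109.4]
 [574.3 149. ]] [552.5  62.2] [np.float64(143.88154971231486), np.float64(104.54869423351498), np.float64(146.1705815618993), np.float64(106.63047696394132)]
front [ 0.4 -0.9] -67.57971384146681 origin [547.9  73.3]
from bar, hinge40: [546.8  75.3] from hinge [547.1  73.2]
1 peg [ 0.2  0.6 -0.   1.7 -0.5  1.3 -2.3]
1 peg [ 0.2  0.6 -0.   1.7 -0.5  1.2 -2.3]
1 bar [ 0.   0.4 -0.2  1.8  0.1  0.9 -2.9]
1 bar [-1.4  0.6  1.4  1.9 -0.7  1.2 -2.5]
-1 peg [ 0.7  0.7 -0.8  1.6 -0.1  1.2  0.4]
-1 peg [ 0.7  0.8 -0.8  1.7 -0.1  1.1  0.4]
-1 bar [ 0.4  0.5 -0.7  1.8  0.3  1.   0. ]
-1 bar [ 0.4  0.5 -1.   1.8  0.4  1.1 -0.4]
pick 0 [ 0.4 -3.1 -0. ] [ 0.6  0.6 -0.5  2.1  0.6  0.6  1.4]
pick 3.141592653589793 [ 3.1  0.4 -0. ] [ 0.3  0.6 -0.2  2.1  0.2  0.5 -1.4]
```

```bash
cat >> h.py <<'E'
np.set_printoptions(precision=2,suppress=True)
a=np.radians(-67.4); F=np.array([np.cos(a),np.sin(a),0]); U=np.array([0,0,1.])
O=np.array([547.3,74.,125]); zp=F*np.cos(np.radians(55))+U*np.sin(np.radians(55)); yp=np.cross(U,-F); xp=np.cross(yp,zp)
H=O-40*F; H[2]=138
def rvec(y,z): y=np.array(y,float); return R.from_matrix(np.c_[np.cross(y,z),y,z]).as_rotvec()
DOWN=rvec(-yp,-U); PEG=rvec(-yp,-zp)
def bar(th): e=np.radians(30)+th; return H+92*(F*np.cos(e)+U*np.sin(e))
def st(*n):
    o=robot.observe(); print(*n,round(o["t"],1),o["tcp_pos"],"F",o["contact_force"],"w",round(o["grip_width"],3),o["grip_force"],flush=True); return o
E
python3 - <<'E'
from h import *
p=lambda th,g: bar(th)+F*(15+g)-U*9
grip(0.0)
robot.movep(p(0,40)+U*50,DOWN); st("over")
robot.servo_line(p(0,25),200); st("front")
for th,g,fd in((0,3,100),(.25,1,60),(.5,0,60),(.75,0,60),(.95,-1,60),(1.1,-2,60),(1.25,-2,60)):
    robot.servo_line(p(th,g),fd); st(th)
robot.servo_line(p(1.0,50)+U*60,200)
robot.hold(.5); st("end"); snap("top","t2.png"); a=snap("scene","s2.png")
t=cv2.imread("pics/t2.png")
cv2.imwrite("pics/c2.png",np.hstack([cv2.resize(t[140:260,215:335],(400,400)),cv2.resize(a[160:310,245:395,::-1],(400,400))]))
E
```

```text
over 7.5 [583.72 -15.   224.8 ] F [ 0.22 -0.74  0.35] w 0.003 0.0
front 7.9 [577.97  -0.01 174.99] F [-0.25 -0.29 -0.02] w 0.008 0.0
0 8.3 [569.88  21.32 176.02] F [-0.95 -0.79 -0.48] w 0.006 0.0
0.25 8.8 [564.32  35.12 194.03] F [ 2.84 -3.31  3.46] w 0.006 1.9577168673276901
0.5 9.4 [557.39  50.97 208.77] F [ 2.08 -6.42  8.44] w 0.005 5.548483359161764
0.75 9.9 [550.16  69.04 220.15] F [ -1.74 -11.1   21.8 ] w 0.003 11.660060507711023
0.95 10.4 [542.74  87.5  226.35] F [ -8.46 -12.1   39.46] w 0.007 19.92030671099201
1.1 10.8 [535.82 104.93 228.3 ] F [-15.29  -7.43  50.76] w 0.004 25.481360777048394
1.25 11.2 [528.55 123.   226.46] F [-19.08   3.09  49.89] w 0.006 25.206833502743393
end 12.3 [558.47  47.14 280.76] F [-0.34  0.44 -0.1 ] w 0.003 0.0
```

View pics/c2.png

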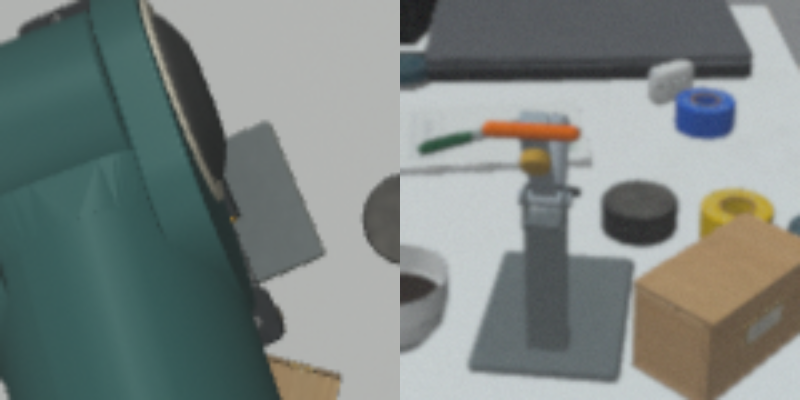

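```bash
python3 - <<'E'
from h import *
for th in(1.3,1.5,1.6): print(th,proj("scene",bar(th)))
print("seen ~ 294+5,208.8")
q=np.array([473.6,-114.6,3.]);ax=np.array([153.,35,0]); ax/=np.linalg.norm(ax); y=np.cross(U,ax)
j0=np.array(robot.observe()["joints"])
s=min((1,-1),key=lambda s:np.abs(np.array(kin.ik(q+U*100,rvec(s*y,-U)))-j0).max()); rv=rvec(s*y,-U); print("s",s)
robot.servo_line(np.array(robot.observe()["tcp_pos"])+F*80+U*10,250)
robot.movep(q+U*110,rv); grip(1.0)
snap("scene","s3.png"); snap("top","t3.png")
for n in("yellow_roll_center",):
  for d in viewer.pinpoint(n,"scene")[:1]: print(world("scene",d["at"]),d["confidence"])
robot.servo_line(q,150); st("down")
grip(0.3,30); st("grip")
robot.servo_line(q+U*40,100); st("lift")
snap("scene","s4.png")
print([ (round(d["confidence"],2),world("scene",d["at"])) for d in viewer.pinpoint("yellow_roll_center","scene")])
a=cv2.imread("pics/s4.png"); cv2.imwrite("pics/c4.png",cv2.resize(a[120:300,255:435],(540,540)))
E
```

```text
1.3 [296.71 194.43]
1.5 [295.2  202.44]
1.6 [294.49 207.12]
seen ~ 294+5,208.8
s -1
[ 474.79 -115.35   17.24] 0.63
down 16.6 [ 474.16 -114.64    3.5 ] F [-0.7   0.16 -0.52] w 0.997 0.0
grip 17.2 [ 473.92 -114.75    3.46] F [-0.86  0.29  5.64] w 0.7 30.00118374824524
lift 17.7 [ 473.38 -114.67   42.88] F [-0.58 -0.35 -0.83] w 0.702 29.999854266643524
[(0.62, array([ 477.88, -117.6 ,   54.85])), (0.32, array([648.55, 139.37,  25.79]))]
```

View pics/c4.png

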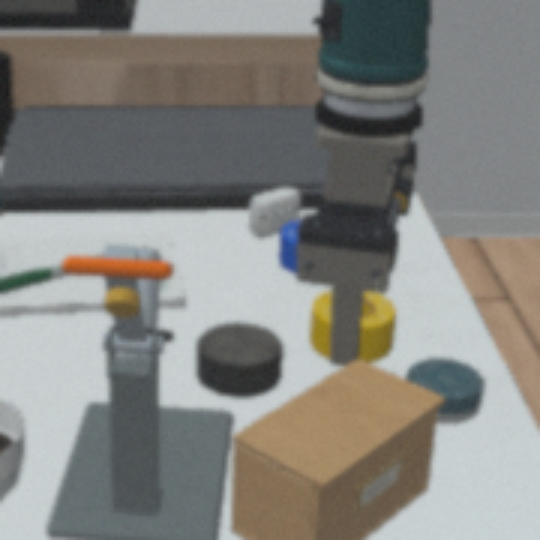

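The roll is gripped squarely, and the keeper rests back on its stop with its bar at about (117,266) in the crop. Now I'll refine the peg and move to the pre-insert pose.

```bash
python3 - <<'E'
from h import *
robot.servo_line(np.array(robot.observe()["tcp_pos"])+U*130,250)
tip=O+zp*52; print("exp tip",tip,"O",O)
C=O+zp*120
robot.movep(C-zp*12.5,PEG); st("pre")
for k in range(3):
  for c in("scene","top"):
    im=snap(c,f"pre_{c}.png")
    for n in("peg","peg_tip","yellow_roll_center"):
      print(c,n,[(round(d["confidence"],2),world(c,d["at"])) for d in viewer.pinpoint(n,c) if d["confidence"]>.4])
print(proj("top",tip),proj("top",O),proj("scene",tip),proj("scene",O))
a=cv2.imread("pics/pre_scene.png");t=cv2.imread("pics/pre_top.png")
cv2.imwrite("pics/c5.png",np.hstack([cv2.resize(t[150:250,230:330],(400,400)),cv2.resize(a[150:270,245:365],(400,400))]))
E
```

```text
exp tip [558.76  46.46 167.6 ] O [547.3  74.  125. ]
pre 20.0 [570.46  17.24 212.25] F [-0.54  0.28 -0.09] w 0.701 29.999803751707077
scene peg [(0.61, array([548.95,  74.16, 128.11]))]
scene peg_tip [(0.65, array([558.67,  43.41, 166.52]))]
scene yellow_roll_center [(0.68, array([581.05,   9.  , 221.17]))]
top peg [(0.54, array([549.07,  75.91, 126.58]))]
top peg_tip [(0.69, array([556.09,  44.69, 168.02]))]
top yellow_roll_center []
scene peg [(0.42, array([547.55,  74.42, 126.77]))]
scene peg_tip [(0.7, array([557.  ,  46.17, 166.99]))]
scene yellow_roll_center [(0.66, array([578.58,   6.72, 225.02]))]
top peg [(0.75, array([551.78,  75.58, 126.3 ]))]
top peg_tip [(0.55, array([557.  ,  47.37, 168.59]))]
top yellow_roll_center [(0.97, array([572.06,  11.23, 221.94]))]
scene peg [(0.57, array([548.68,  73.22, 130.22]))]
scene peg_tip [(0.54, array([560.13,  44.68, 165.6 ]))]
scene yellow_roll_center [(0.89, array([581.27,   6.44, 221.91]))]
top peg [(0.51, array([549.84,  76.01, 124.82]))]
top peg_tip [(0.81, array([556.49,  45.86, 170.75]))]
top yellow_roll_center [(0.84, array([569.38,   9.15, 223.1 ]))]
[275.7  201.46] [265.37 207.74] [304.26 202.54] [302.39 229.45]
```

View pics/c5.png

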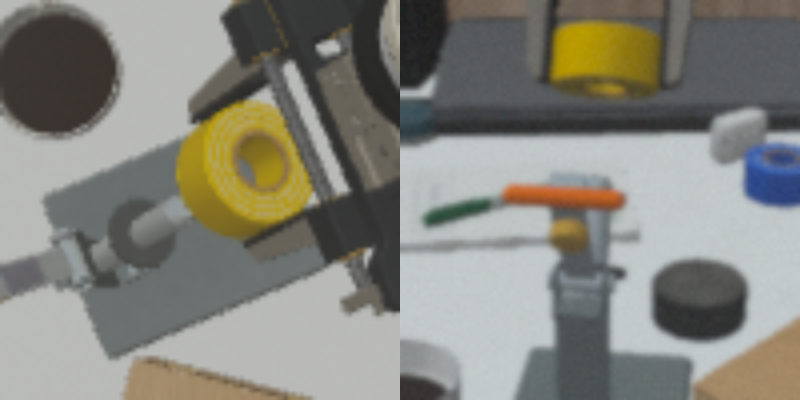

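The roll is aligned with the peg in the top view: flange at (143,232), roll bore at (262,162). Inserting in steps while watching the force.

```bash
python3 - <<'E'
from h import *
T=lambda d,dx=-0.5,dy=0: O+zp*(d-12.5)+xp*dx+yp*dy
M=np.c_[xp,yp,zp]
f0=np.array(robot.observe()["contact_force"])
for d in(75,66,60,52,45,38,32,26,22,19,17,16,15,14,13):
    robot.servo_line(T(d),70 if d>20 else 25); o=robot.observe(); f=(np.array(o["contact_force"])-f0)@M
    e=(np.array(o["tcp_pos"])-T(d))@M
    print(d,round(o["t"],1),"f(xyz peg)",f,"err",e,round(o["grip_width"],3),flush=True)
    if f[2]>12 or np.abs(f[:2]).max()>12: break
snap("scene","s6.png"); snap("top","t6.png")
a=cv2.imread("pics/s6.png");t=cv2.imread("pics/t6.png")
cv2.imwrite("pics/c6.png",np.hstack([cv2.resize(t[150:250,230:330],(400,400)),cv2.resize(a[150:270,245:365],(400,400))]))
E
```

```text
75 22.0 f(xyz peg) [ 1.31  1.09 -0.14] err [-0.1  -0.24  0.25] 0.701
66 22.3 f(xyz peg) [ 0.18  0.33 -0.24] err [ 0.16  0.26 -0.44] 0.703
60 22.5 f(xyz peg) [ 0.98 -0.29  0.45] err [ 0.15  0.18 -0.37] 0.7
52 22.8 f(xyz peg) [ 0.29 -0.02  0.9 ] err [ 0.19  0.31 -0.59] 0.699
45 23.1 f(xyz peg) [ 0.25 -0.55 -0.49] err [ 0.19  0.26 -0.53] 0.698
38 23.3 f(xyz peg) [ 0.83 -0.7  -0.45] err [ 0.15  0.28 -0.52] 0.701
32 23.6 f(xyz peg) [ 1.03 -1.1   0.24] err [ 0.17  0.19 -0.44] 0.698
26 23.8 f(xyz peg) [ 0.26 -0.7  -0.42] err [ 0.16  0.24 -0.44] 0.703
22 24.1 f(xyz peg) [ 1.75 -0.34 -0.11] err [ 0.07  0.13 -0.25] 0.702
19 24.3 f(xyz peg) [ 1.21 -0.54  0.16] err [ 0.05  0.09 -0.15] 0.702
17 24.6 f(xyz peg) [ 1.36 -0.5  -0.87] err [ 0.04  0.07 -0.11] 0.701
16 24.8 f(xyz peg) [ 1.04 -0.19  0.45] err [ 0.01 -0.01 -0.02] 0.698
15 25.1 f(xyz peg) [1.94 2.54 5.86] err [-0.05 -0.02  0.91] 0.7
14 25.3 f(xyz peg) [ 3.02  4.08 11.94] err [-0.13 -0.04  1.86] 0.7
13 25.6 f(xyz peg) [ 4.26  6.43 18.32] err [-0.12 -0.05  2.77] 0.701
```

View pics/c6.png

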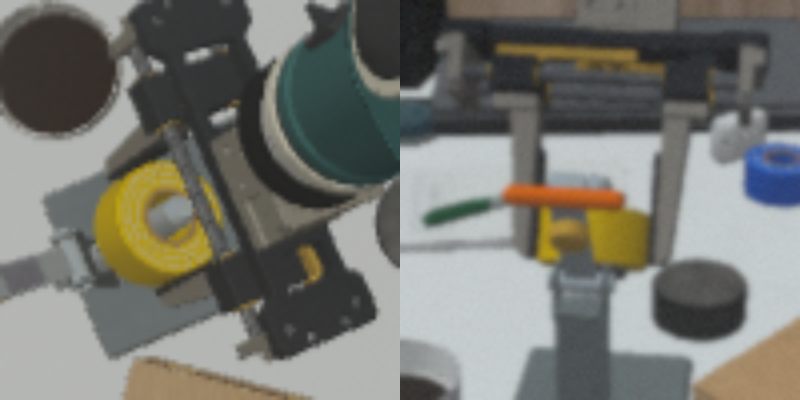

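The roll is home against the flange: contact came at d≈15.9, and the peg shows through the bore at (175,210). Next I lower it onto the peg, release, retreat and check.

```bash
python3 - <<'E'
from h import *
T=lambda d,dx=-0.5: O+zp*(d-12.5)+xp*dx
robot.servo_line(T(14.8,-3.8),25); st("low")
grip(0.85); st("open"); grip(1.0)
robot.servo_line(T(90,-3.8),120)
robot.servo_line(T(150,-3.8),250); grip(0.0); st("back")
snap("scene","s7.png"); snap("top","t7.png")
for c in("scene","top"): 
  for d in viewer.pinpoint("yellow_roll_center",c)[:2]: print(c,d["confidence"],(world(c,d["at"])-O)@np.c_[xp,yp,zp])
a=cv2.imread("pics/s7.png");t=cv2.imread("pics/t7.png")
cv2.imwrite("pics/c7.png",np.hstack([cv2.resize(t[150:250,230:330],(400,400)),cv2.resize(a[150:270,245:365],(400,400))]))
b=bar(1.6)
for p in(b-F*65+U*80,b-F*40,bar(.9)-F*20): print(kin.ik(p,DOWN))
E
```

```text
low 26.0 [549.62  69.61 125.61] F [-0.15 -4.2   7.9 ] w 0.7 30.001744776964188
open 26.4 [548.75  70.12 124.42] F [-0.33 -1.16  0.1 ] w 0.85 0.0
back 29.3 [578.8   -1.69 235.43] F [ 0.12 -0.01 -0.26] w 0.005 0.0
scene 0.59 [-8.   -5.87 18.18]
top 0.76 [-2.99  2.23 16.61]
[ 0.24  0.32 -0.87  1.75  0.26  1.2  -0.31]
[ 0.16  0.37 -0.73  1.85  0.29  1.03 -0.29]
[ 0.28  0.36 -0.68  1.82  0.26  1.05 -0.11]
```

View pics/c7.png

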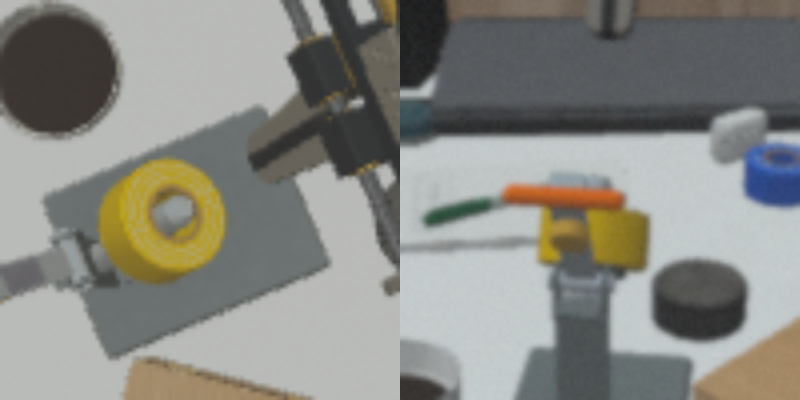

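The roll hangs home on the peg, with the peg end visible at (178,212). Now I push the keeper forward from behind, with the fingertip kept only just below the bar.

```bash
python3 - <<'E'
from h import *
p=lambda th,g: bar(th)-F*(15+g)-U*3
robot.servo_line(np.array(robot.observe()["tcp_pos"])+U*80,250)
robot.movep(p(1.6,45)+U*90,DOWN); st("behind")
robot.servo_line(p(1.6,22),200); st("down")
for th,g,fd in((1.6,3,100),(1.45,0,60),(1.3,0,60),(1.15,0,60),(1.0,0,50),(.9,0,50),(.82,0,50)):
    robot.servo_line(p(th,g),fd); o=st(th)
    if np.linalg.norm(o["contact_force"])>20: print("high force"); break
robot.hold(.5); st("x")
E
```

```text
behind 30.9 [491.18 208.94 302.39] F [ 1.11 -0.79  0.27] w 0.003 0.0
down 31.5 [499.99 189.35 213.6 ] F [ 0.75  0.4  -0.26] w 0.005 0.0
1.6 31.9 [507.1  172.04 214.19] F [-0.69  0.77 -0.03] w 0.005 0.11152956867590547
1.45 32.3 [512.56 157.66 219.77] F [-1.15  0.61  0.56] w 0.003 0.09609602799173445
1.3 32.7 [517.56 145.46 224.08] F [-0.29  1.29 -0.69] w 0.005 0.04729332576971501
1.15 33.1 [522.76 132.91 226.48] F [ 0.41  0.27 -0.6 ] w 0.005 7.935130952319014e-06
1.0 33.5 [527.95 120.36 226.82] F [0.11 0.25 0.49] w 0.005 0.0
0.9 33.8 [531.45 111.84 225.86] F [-0.66  0.6  -0.02] w 0.004 0.0
0.82 34.1 [534.21 105.2  224.47] F [0.57 0.69 0.06] w 0.005 0.0
x 34.6 [534.12 105.71 224.65] F [-0.74 -0.63  0.15] w 0.009 0.0
```

```bash
python3 - <<'E'
from h import *
robot.servo_line(np.array(robot.observe()["tcp_pos"])-F*20+U*130,250)
robot.movep([480,-150,330],DOWN); robot.hold(1.5); st("clear")
a=snap("scene","s8.png"); t=snap("top","t8.png")
print("bar(.17)",proj("scene",bar(.17)),proj("top",bar(.17)))
cv2.imwrite("pics/c8.png",np.hstack([cv2.resize(t[130:290,230:390],(400,400)),cv2.resize(a[150:310,235:435][:, :],(400,320),)[:320] if 0 else cv2.resize(a[150:310,245:405],(400,400))])[...,::-1])
E
```

```text
clear 37.9 [ 480.02 -149.99  330.01] F [-0.   -0.02 -0.07] w 0.002 0.0
bar(.17) [304.21 188.44] [274.61 200.57]
```

View pics/c8.png

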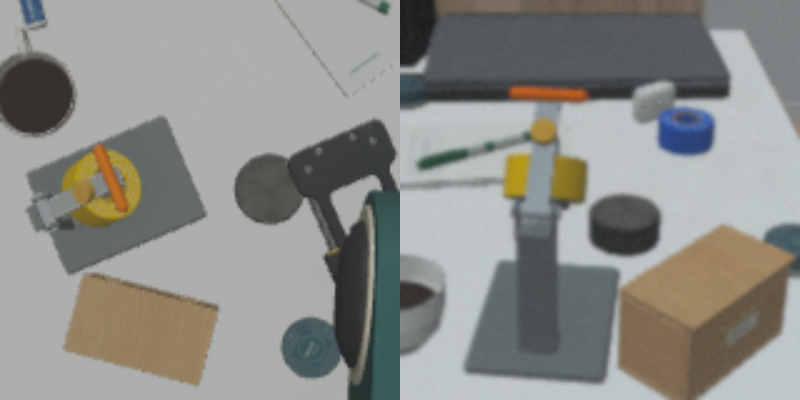

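The keeper lies on the roll: its bar is at scene pixel (304,187) and top pixel (275,201), as predicted for 0.17 rad. The bystanders in view haven't moved, and the robot is clear, so I'm handing in.

```bash
python3 -c "
from h import *
print(robot.job_done())"
```

```text
the job is handed in; nothing more can be done
None
```

The job is handed in at about 38 s: the yellow roll is home on the peg, the keeper lies on it, and the robot is clear; the one blemish is that the wrist force reached about 55 N while the fingertips tipped the keeper back (wrist limit 120 N).

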